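# Jack up the measuring microscope and slip the pad under its front foot

## Robot

A 7-joint arm with a two-finger parallel gripper is mounted at the origin on the work surface. World frame = base frame: x ahead of the robot, y to its left, z up, the work surface at z = 0. Lengths are in m, angles in rad, forces in N, time in s.
With the tool pointing down it reaches from about 0.35 to 0.9 m from the base axis. Payload 7.2 kg.
Tool frame: the origin (TCP) lies midway between the tips of the shut fingers; the grasp point (between the pads) lies 19 mm behind it; z points along the fingers, y is the direction in which the jaws open and shut (so a half turn about z gives the same grasp; the last joint's range is limited). The gripper opens to 88 mm and grips with 3 to 60 N. Pads are 20 mm wide; open, the fingers measure 115 mm over their backs; the gripper's body (75 mm by 178 mm) begins 61 mm behind the grasp point.
Start: joints at [-1.353, 0.411, -0.013, 1.596, 0.006, 1.134, -0.082], TCP at [0.176, 0.6, 0.223] pointing down, gripper open.
Joint ranges: [-2.95, 2.95], [-0.29, 1.99], [-1.47, 1.44], [0.14, 2.54], [-1.03, 4.17], [0.13, 1.85], [-2.86, 2.86]. Speed limits (rad/s): [2.39, 2.39, 3.01, 3.01, 3.14, 3.14, 3.14].

## Interface

Orientations are given as a unit quaternion [w, x, y, z].
In Python, from workcell import env gives the robot as it stands.
- The arm moves only by the shell command python3 -m pendant 'ROWS'. ROWS is JSON, a list of rows, each an object of numbers: "dx", "dy", "dz": the shift along the tool's x, y, z in mm; "yaw": the turn about the tool's z in degrees; "claw": the opening, from -1 (shut) to 1 (fully open), so that 0 is half open. A call has 1 to 20 rows; each row is the pose to reach, as a shift and turn from the pose commanded when the call began, along the tool's axes at that moment; what a row does not reach only later rows make up. A row lasts 1/8 s, in which the tool goes at most 62.5 mm and 10.7 degrees, less where a joint would pass 70% of its speed; a pose out of reach is approached as far as the arm can. A call with a gripper value outside its range is refused whole. The fingers move at their own pace and stop on an object; the grip force is fixed at half the most. Time passes only in rows, so rows that repeat a pose let the fingers close. It gives the time, the measured TCP pose, the force and the opening at its end, in the units of the state.
- env.get_state(): the state, without advancing time (a new reading comes with each control period).
- env.capture(name): name is "scene" or "top" or "wrist"; returns a dict with "color" (384x512x3 uint8, red, green, blue), "intrinsics" (3x3 intrinsics, pixels), "R" (3x3) and "t" (3): a world point X has camera coordinates R X + t. Camera axes: x right, y down, z forward; pixel columns grow to the right and rows downward; lengths in m; the calibration is good to about 2 mm. A picture is of the moment at which its call begins. There is no depth.
- env.finish_job(): hands the job in, once; it reports no verdict.
The state is a dict: "time_s": time; "joint_pos": joint angles; "joint_velocities": joint speeds; "joint_efforts": joint torques, N m; "tcp_pos": TCP position; "ee_rot": TCP orientation; "wrist_force": force on the tool from outside, world axes, zero at the start; "torque": the same for the moment, N m; "finger_gap": opening from 0.0 (shut) to 1.0 (fully open).
Only numpy, scipy, OpenCV 4.12 (cv2) and the standard library are available. Lean on these libraries where they do the work, as an engineer would, in place of code of your own. Each camera call takes 0.05 s, during which the arm holds its last target.

## Task

The measuring microscope's two rear feet already stand on vibration pads; give its front foot the third one. Close the red toe jack's release valve, pump the lever in full strokes, all the way down and all the way up, until the front foot is lifted clear of the pad's thickness but not much more, slide the loose pad centrally under the foot, then open the release valve so that the jack sinks right down and the foot stands on the pad. Do not knock the microscope, and leave the spanner, the spirit level and the blue bin alone.

Things in the scene. Friction and masses are not known exactly. Their poses are not given: they have to be found in the camera images.
- foot_sole (a point): Centre of the underside of the microscope's single front foot, a steel disc 50 mm across. Its height over the bench: 0 on the bench, 14 mm on the pad. Axes: y straight out of the microscope's front, away from the machine; x along its front, towards the jack; z up (leaning by up to a few degrees).
- microscope: Cream measuring microscope, about 22 kg (varies). Origin on the bench under the front foot at the start; axes as the foot's. The nose over the foot is 56 mm wide, ends 32 mm in front of the foot's axis; the foot's screw rises to 61 mm above the sole. Base casting's front face 75 mm behind the foot's axis, 155 mm high. It pivots up about its rear feet, 460 mm behind the front foot.
- jacking_lug (a point): Middle of the underside of the dark steel jacking lug (70 x 60 mm) on the front of the microscope, under which the jack's toe lifts; its centre lies 45 mm behind the foot's axis. The foot rises 1.11 mm for each mm the lug rises.
- pad_center (a point): Centre (half-way up) of the loose round vibration pad: black rubber, 130 mm diameter, 14 mm thick, about 0.4 kg, flat on the bench, with a yellow ring painted on its top centre. Too wide to grasp: push it by its rim. Friction with the bench is about 0.6.
- jack: Red hydraulic toe jack, fixed. Origin under its cylinder block, 0 to 8 mm above the bench. Axes: -y to the microscope (toe side), +y along the pump lever, z up. In mm: head plate of its claw x -37 to 37, y -52 to 38, 173 high when down; pump block x -55 to 65, y 35 to 120, 75 high; base plate x -58 to 66, y -55 to 135.
- toe (a point): Middle of the top of the steel toe that lifts the lug. 9 to 17 mm below the lug at the start, so the first strokes are light; the lever goes heavier once the toe takes the weight.
- jack_claw (a joint): Height of the claw with the toe, m: 0 fully down, 0.055 fully up. With the valve closed, each full stroke of the pump lever raises it by about 8 mm (a short one less or nothing; it sags back 2 mm as the lever returns) and it stays up. With the valve open it sinks by itself: in under 1 s under the microscope's weight, in 2 s empty; then pumping is useless.
- pump_lever (a joint): Pump lever angle, rad: 0 at its upper stop, where a spring returns it, 0.68 at its lower stop. A full stroke goes down to the lower stop (0.64 or more raises the claw fully) and back up to the upper stop. At joint 0 the lever points up at 0.70 rad above the horizontal, at 0.68 almost level (0.02 rad above).
- lever_pivot (a point): Pivot of the pump lever; the lever swings in the vertical plane through this point and the grip, along the jack's +y. The pivot is 97 mm above the jack's origin.
- lever_grip (a point): Point on the axis of the pump lever's black rubber grip, 225 mm from the pivot. The grip is 28 mm in diameter and reaches from 170 to 270 mm from the pivot; the shaft below it is 18 mm thick. Pressing down here takes about 4 to 10 N unloaded and up to about 22 N with the weight on the toe.
- release_valve (a joint): Release valve angle, rad: 0 closed (at its stop), 1.2 fully open (at its stop); works as closed below 0.15 and as open above 0.6. It stays where it is left. Seen from above it opens counter-clockwise; it takes about 0.2 N m.
- valve_spindle (a point): Axis of the release valve on top of the pump block, at the height of the middle of its yellow lever bar (98 mm above the jack's origin).
- valve_tip (a point): Centre of the black ball (20 mm) at the free end of the valve's yellow lever, 66 mm from the spindle, same height; the bar is 11 mm wide and high, its underside 17 mm above the pump block. Closed, the lever points along the jack's +x; open, it is turned towards its +y. Push the bar sideways with a finger.
- spanner: Steel open-ended spanner, 190 mm long, lying on the bench. Origin at its underside. Leave alone.
- spirit_level: Machinist's spirit level, dark block 150 x 42 x 34 mm. Origin at the centre of its underside. Leave alone.
- bin: Blue plastic parts bin, 170 x 110 x 70 mm. Origin at the centre of its underside. Leave alone.
Mind the look-alikes: they are no part of the job. Of the things that look like the part that bears pad_center, take the one that is farthest to the robot's left at the start.

How it is judged:
By the outcome, as a careful person would: the job done as asked, in the order asked, and still so for the second after the job is handed in, with the robot touching nothing.
It also fails if it takes over 72 s, if anything falls off the work surface, if the arm or the gripper's body presses on something with over 40 N, if the wrist force passes 120 N, or if a joint passes its speed limit or range.

## Working session

There is one attempt and no reset: what is moved stays moved. The work goes in short steps, Python scripts to look and compute and a shell command to move; the robot and the scene stay as the last step left them, time stands still between calls to the robot, and variables do not carry over. Pictures are saved under pics/ and viewed, and the job is handed in when it is done.

```bash
ls; mkdir -p pics; cat > h.py <<'E'
import numpy as np, cv2
from workcell import env
def cap(n,fn=None):
    c=env.capture(n); im=cv2.cvtColor(c["color"],cv2.COLOR_RGB2BGR)
    if fn: cv2.imwrite('pics/'+fn,im)
    return im,np.array(c["intrinsics"]),np.array(c["R"]),np.array(c["t"])
def ray(c,uv,z):
    _,K,R,t=c
    o=-R.T@t; d=R.T@np.linalg.inv(K)@np.array([uv[0],uv[1],1.])
    return o+d*(z-o[2])/d[2]
def proj(c,X):
    _,K,R,t=c
    p=K@(R@np.array(X,float)+t); return p[:2]/p[2]
def tri(cs,uvs):
    A=[];b=[]
    for c,uv in zip(cs,uvs):
        _,K,R,t=c; o=-R.T@t; d=R.T@np.linalg.inv(K)@np.array([uv[0],uv[1],1.]); d/=np.linalg.norm(d)
        P=np.eye(3)-np.outer(d,d); A.append(P); b.append(P@o)
    A=np.vstack(A);b=np.hstack(b)
    x,r,_,_=np.linalg.lstsq(A,b,rcond=None); return x,np.linalg.norm(A@x-b)
E
python3 - <<'E'
from h import *
import pickle
d={}
for n in ["scene","top","wrist"]:
    d[n]=cap(n,n+'0.png')
pickle.dump(d,open('c0.pkl','wb'))
s=env.get_state()
for k in s: print(k,np.round(s[k],3))
for n in d: print(n, np.round(-d[n][2].T@d[n][3],3))
E
```

```text
pics
time_s 0.15
joint_pos [-1.353  0.412 -0.013  1.597  0.006  1.134 -0.082]
joint_velocities [ 0.002 -0.004  0.001 -0.003  0.     0.     0.004]
joint_efforts [ 2.0000e-03 -5.8833e+01  6.4300e-01 -2.9129e+01 -5.4000e-02  1.6000e-02
  0.0000e+00]
tcp_pos [0.176 0.599 0.222]
ee_rot [-0.     0.142  0.99  -0.001]
wrist_force [0.352 1.31  0.462]
torque [ 0.014 -0.013  0.022]
finger_gap 1.003
scene [ 1.234 -0.658  1.266]
top [0.516 0.028 1.409]
wrist [0.1   0.621 0.383]
```

View pics/scene0.png

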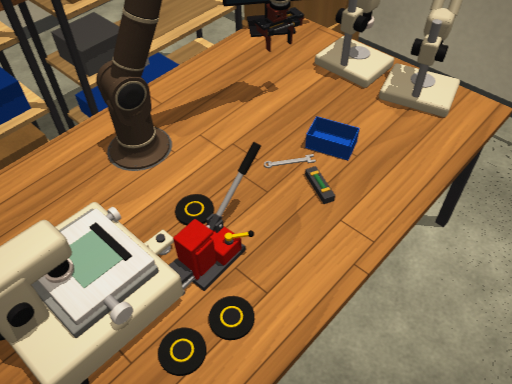

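View pics/top0.png

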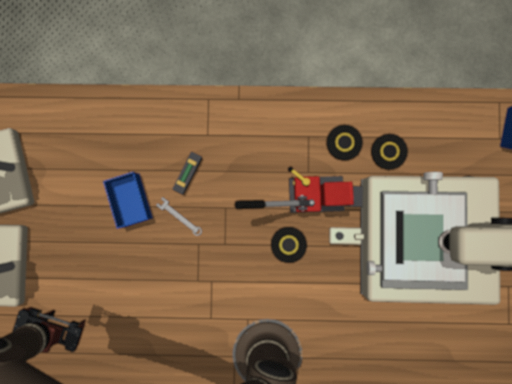

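View pics/wrist0.png

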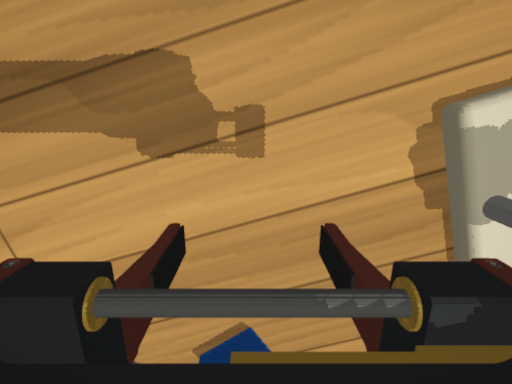

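```bash
python3 - <<'E'
from h import *
import pickle
d=pickle.load(open('c0.pkl','rb'))
t=d['top'][0][120:280,225:385]; cv2.imwrite('pics/tcrop.png',cv2.resize(t,None,fx=3.7,fy=3.7,interpolation=cv2.INTER_CUBIC))
t=d['scene'][0][130:300,130:290]; cv2.imwrite('pics/scrop.png',cv2.resize(t,None,fx=3.5,fy=3.5,interpolation=cv2.INTER_CUBIC))
for n in ['top','scene']:
    im=d[n][0]; hsv=cv2.cvtColor(im,cv2.COLOR_BGR2HSV)
    y=cv2.inRange(hsv,(22,150,120),(34,255,255))
    k,l,st,ce=cv2.connectedComponentsWithStats(y)
    for i in range(1,k):
        if st[i,4]>8: print(n,'yellow',st[i],np.round(ce[i],1), np.round(ray(d[n],ce[i],.014),3))
E
```

```text
top yellow [336 133  18  19 120] [344.4 141.8] [ 0.751 -0.264  0.014]
top yellow [381 142  18  19 122] [389.3 150.8] [ 0.721 -0.423  0.014]
top yellow [292 170  17  15  77] [300.8 177.4] [ 0.622 -0.111  0.014]
top yellow [279 236  19  19 112] [288.5 244.8] [ 0.384 -0.07   0.014]
scene yellow [184 201  20  15 102] [193.9 208.2] [ 0.382 -0.068  0.014]
scene yellow [225 232  23   7  78] [234.5 234.8] [ 0.56  -0.056  0.014]
scene yellow [220 306  23  21 160] [231.  316.1] [ 0.748 -0.264  0.014]
scene yellow [170 338  24  24 183] [181.6 349.8] [ 0.718 -0.423  0.014]
```

View pics/tcrop.png

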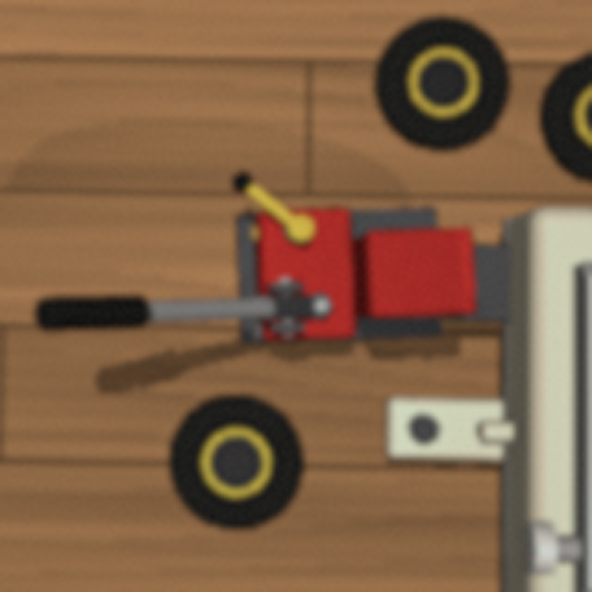

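View pics/scrop.png

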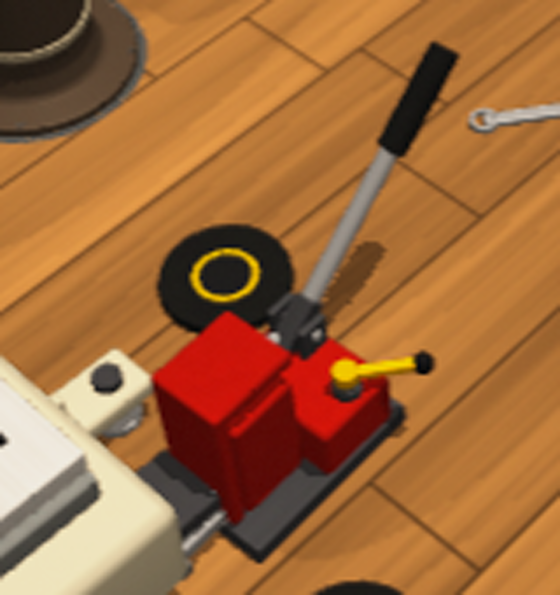

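```bash
python3 - <<'E'
from h import *
import pickle
d=pickle.load(open('c0.pkl','rb')); T=d['top'];S=d['scene']
T_=lambda p:(225+(p[0]+.5)/3.7-.5,120+(p[1]+.5)/3.7-.5)
S_=lambda p:(130+(p[0]+.5)/3.5-.5,130+(p[1]+.5)/3.5-.5)
for n,a,b in [('spindle',(300,229),(344,370)),('ball',(242,182),(424,362)),('gripend',(40,313),(446,50)),('gripstart',(147,312),(395,152)),('screwtop',(424,429),(107,376)),
 ('headTL',(365,230),(293,357)),('headBL',(362,318),(228,313)),('headBR',(475,318),(155,378)),('headTR',(472,228),(218,430)),('nose cornerL(-x)',(388,460),(118,350)),('noseR(+x)',(388,398),(153,380))]:
    x,r=tri([T,S],[T_(a),S_(b)]); print(n,np.round(x,4),'res',round(r,4))
E
```

```text
spindle [ 0.6008 -0.1178  0.1141] res 0.0007
ball [ 0.6428 -0.0656  0.1105] res 0.0005
gripend [0.5215 0.1007 0.2783] res 0.0016
gripstart [0.5275 0.021  0.2189] res 0.0055
screwtop [ 0.4224 -0.2382  0.064 ] res 0.0003
headTL [ 0.5964 -0.1655  0.1775] res 0.001
headBL [ 0.5212 -0.1658  0.1702] res 0.0031
headBR [ 0.5261 -0.2555  0.177 ] res 0.0045
headTR [ 0.6008 -0.254   0.1764] res 0.0022
nose cornerL(-x) [ 0.3932 -0.2074  0.0448] res 0.0023
noseR(+x) [ 0.4487 -0.2083  0.0513] res 0.0022
```

Pad look-alikes in the top view are the three black discs with a yellow ring: (289,245) at y=-0.07, (345,142) at y=-0.26 and (389,151) at y=-0.42. The one farthest to the robot's left is (289,245), at world (0.383,-0.069), and the crop confirms it. The crops also show the valve open at about 0.84 rad, with its ball at top (291,169), and the lever up.

First I go to the valve's +y side with the fingers shut.

```bash
python3 -m pendant '[{"dx":-582,"dy":-194,"dz":-50,"yaw":-16.3,"claw":-1},{"dx":-582,"dy":-194,"dz":-50,"yaw":-16.3,"claw":-1},{"dx":-582,"dy":-194,"dz":-50,"yaw":-16.3,"claw":-1},{"dx":-582,"dy":-194,"dz":-50,"yaw":-16.3,"claw":-1},{"dx":-582,"dy":-194,"dz":-50,"yaw":-16.3,"claw":-1},{"dx":-582,"dy":-194,"dz":-50,"yaw":-16.3,"claw":-1},{"dx":-582,"dy":-194,"dz":-50,"yaw":-16.3,"claw":-1},{"dx":-582,"dy":-194,"dz":-50,"yaw":-16.3,"claw":-1},{"dx":-582,"dy":-194,"dz":-50,"yaw":-16.3,"claw":-1},{"dx":-582,"dy":-194,"dz":-50,"yaw":-16.3,"claw":-1},{"dx":-630,"dy":-435,"dz":-20,"yaw":-16.3,"claw":-1},{"dx":-630,"dy":-435,"dz":-20,"yaw":-16.3,"claw":-1},{"dx":-630,"dy":-435,"dz":-20,"yaw":-16.3,"claw":-1},{"dx":-630,"dy":-435,"dz":-20,"yaw":-16.3,"claw":-1},{"dx":-630,"dy":-435,"dz":-20,"yaw":-16.3,"claw":-1},{"dx":-630,"dy":-435,"dz":-20,"yaw":-16.3,"claw":-1}]'
```

```text
time_s: 2.15
tcp_pos: [0.658, 0.0054, 0.2425]
ee_rot: [-0.0, 0.001, 1.0, 0.0]
wrist_force: [1.2, -0.0, 0.0]
finger_gap: 0.008
```

```bash
python3 -m pendant '[{"dx":8,"dy":-15,"dz":60,"claw":-1},{"dx":8,"dy":-20,"dz":120,"claw":-1},{"dx":8,"dy":-22,"dz":148,"claw":-1},{"dx":8,"dy":-22,"dz":148,"claw":-1},{"dx":8,"dy":-45,"dz":148,"claw":-1},{"dx":8,"dy":-62,"dz":148,"claw":-1},{"dx":5,"dy":-78,"dz":148,"claw":-1},{"dx":2,"dy":-92,"dz":148,"claw":-1},{"dx":2,"dy":-98,"dz":148,"claw":-1},{"dx":2,"dy":-98,"dz":148,"claw":-1}]'; python3 - <<'E'
from h import *
import pickle
d={n:cap(n,n+'1.png') for n in ['scene','top']}
pickle.dump(d,open('c1.pkl','wb'))
a=cv2.resize(d['top'][0][130:250,255:375],None,fx=3.3,fy=3.3,interpolation=cv2.INTER_CUBIC)
b=cv2.resize(d['scene'][0][170:290,160:280],None,fx=3.3,fy=3.3,interpolation=cv2.INTER_CUBIC)
cv2.imwrite('pics/v1.png',np.hstack([a,b]))
E
```

```text
schema error: expected keys dx, dy, dz, yaw, claw
```

View pics/v1.png

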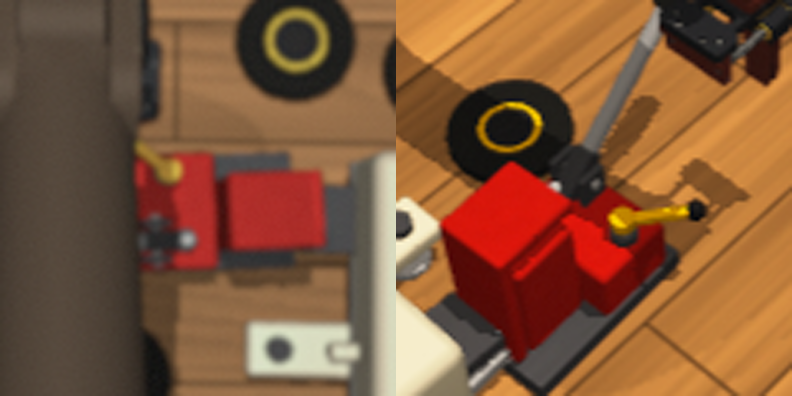

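The call was refused because the yaw key is required. The picture shows the valve still open and the gripper above it. I resend the rows with yaw.

```bash
python3 -m pendant '[{"dx":8,"dy":-15,"dz":60,"yaw":0,"claw":-1},{"dx":8,"dy":-20,"dz":120,"yaw":0,"claw":-1},{"dx":8,"dy":-22,"dz":148,"yaw":0,"claw":-1},{"dx":8,"dy":-22,"dz":148,"yaw":0,"claw":-1},{"dx":8,"dy":-45,"dz":148,"yaw":0,"claw":-1},{"dx":8,"dy":-62,"dz":148,"yaw":0,"claw":-1},{"dx":5,"dy":-78,"dz":148,"yaw":0,"claw":-1},{"dx":2,"dy":-92,"dz":148,"yaw":0,"claw":-1},{"dx":2,"dy":-98,"dz":148,"yaw":0,"claw":-1},{"dx":2,"dy":-98,"dz":148,"yaw":0,"claw":-1}]'; python3 - <<'E'
from h import *
import pickle
d={n:cap(n,n+'1b.png') for n in ['scene','top']}
pickle.dump(d,open('c1.pkl','wb'))
a=cv2.resize(d['top'][0][130:250,255:375],None,fx=3.3,fy=3.3,interpolation=cv2.INTER_CUBIC)
b=cv2.resize(d['scene'][0][170:290,160:280],None,fx=3.3,fy=3.3,interpolation=cv2.INTER_CUBIC)
cv2.imwrite('pics/v1b.png',np.hstack([a,b]))
E
```

```text
time_s: 3.5
tcp_pos: [0.6566, -0.0951, 0.0963]
ee_rot: [0.001, 0.001, 1.0, -0.0]
wrist_force: [0.5, 0.6, 0.3]
finger_gap: 0.005
```

View pics/v1b.png

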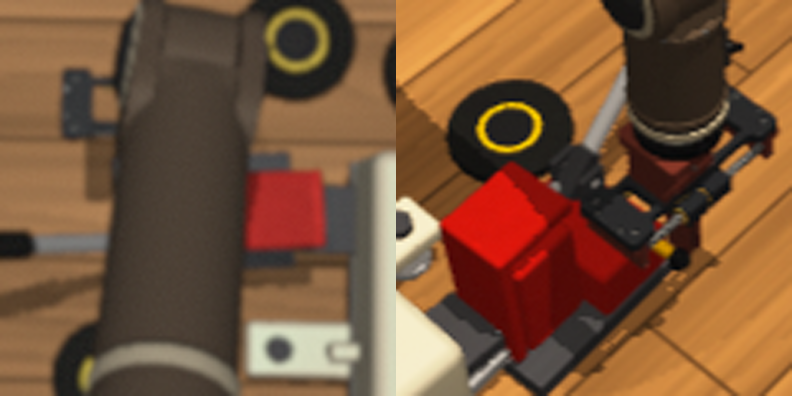

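```bash
python3 - <<'E'
from h import *
import pickle
d=pickle.load(open('c1.pkl','rb'))
p=ray(d['scene'],(245.1,247.8),.107);print(p, np.arctan2(p[1]+.118,p[0]-.6), np.hypot(p[1]+.118,p[0]-.6))
E
python3 -m pendant '[{"dx":0,"dy":-3,"dz":0,"yaw":0,"claw":-1},{"dx":0,"dy":-6,"dz":0,"yaw":0,"claw":-1},{"dx":0,"dy":-6,"dz":0,"yaw":0,"claw":-1}]'
```

```text
[ 0.66477359 -0.11291977  0.107     ] 0.07827037858428827 0.06497250905610306
time_s: 3.98
tcp_pos: [0.6556, -0.0966, 0.0946]
ee_rot: [-0.001, -0.0, 1.0, 0.002]
wrist_force: [-0.9, 6.7, 3.1]
finger_gap: 0.003
```

The force rose to 6.7 N at the stop and the ball measures about 0.03 rad from closed, so the valve is shut. Next I back off and go above the pump lever's grip.

```bash
python3 -m pendant '[{"dx":0,"dy":15,"dz":0,"yaw":0,"claw":-1},{"dx":0,"dy":40,"dz":-20,"yaw":0,"claw":-1},{"dx":0,"dy":60,"dz":-80,"yaw":0,"claw":-1},{"dx":0,"dy":80,"dz":-140,"yaw":0,"claw":-1},{"dx":0,"dy":120,"dz":-215,"yaw":0,"claw":-1},{"dx":60,"dy":165,"dz":-215,"yaw":0,"claw":-1},{"dx":130,"dy":165,"dz":-215,"yaw":0,"claw":-1},{"dx":130,"dy":165,"dz":-215,"yaw":0,"claw":-1},{"dx":130,"dy":165,"dz":-215,"yaw":0,"claw":-1}]'
python3 - <<'E'
from h import *
import pickle
s=env.get_state();print(s['tcp_pos'])
d={n:cap(n,n+'2.png') for n in ['scene','top']}
pickle.dump(d,open('c2.pkl','wb'))
cv2.imwrite('pics/v2.png',cv2.resize(d['scene'][0][90:300,130:330],None,fx=2.8,fy=2.8,interpolation=cv2.INTER_CUBIC))
E
```

```text
time_s: 5.1
tcp_pos: [0.525, 0.0665, 0.3105]
ee_rot: [0.001, -0.0, 1.0, 0.0]
wrist_force: [0.5, -0.4, 0.9]
finger_gap: 0.004
[0.52496588 0.06645504 0.3104611 ]
```

View pics/v2.png

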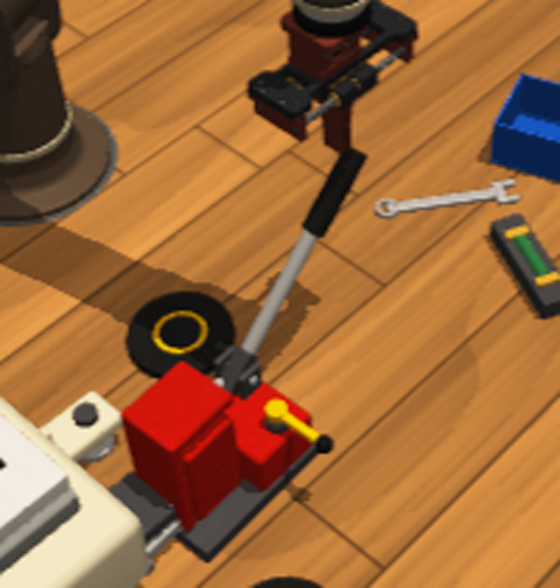

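The valve's lever now points along the jack's +x, so it is closed, and the finger is above the grip. First pump stroke, watching the force.

```bash
python3 -m pendant '[{"dx":1,"dy":0,"dz":30,"yaw":0,"claw":-1},{"dx":1,"dy":12,"dz":52,"yaw":0,"claw":-1},{"dx":1,"dy":25,"dz":75,"yaw":0,"claw":-1},{"dx":1,"dy":43,"dz":120,"yaw":0,"claw":-1},{"dx":1,"dy":50,"dz":166,"yaw":0,"claw":-1},{"dx":1,"dy":50,"dz":186,"yaw":0,"claw":-1},{"dx":1,"dy":50,"dz":186,"yaw":0,"claw":-1}]'
python3 - <<'E'
from h import *
import pickle
d={n:cap(n,n+'3.png') for n in ['scene','top']}
pickle.dump(d,open('c3.pkl','wb'))
cv2.imwrite('pics/v3.png',cv2.resize(d['scene'][0][90:300,130:330],None,fx=2.8,fy=2.8,interpolation=cv2.INTER_CUBIC))
E
```

```text
time_s: 6.08
tcp_pos: [0.5278, 0.1194, 0.1241]
ee_rot: [0.001, -0.0, 1.0, 0.002]
wrist_force: [-2.5, 7.9, 17.0]
finger_gap: 0.003
```

View pics/v3.png

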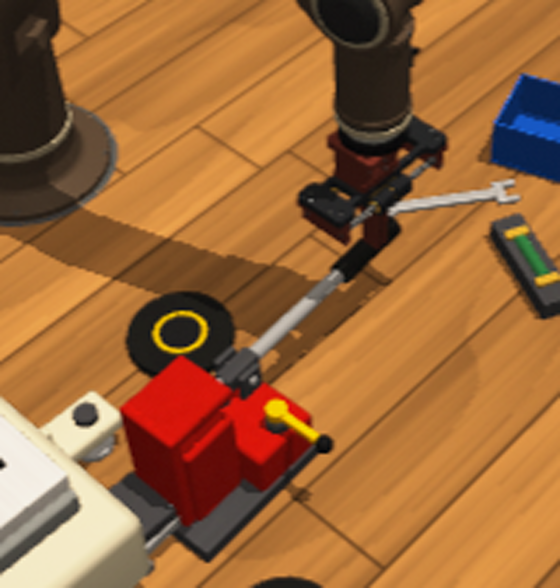

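```bash
python3 -m pendant '[{"dx":0,"dy":0,"dz":4,"yaw":0,"claw":-1},{"dx":0,"dy":0,"dz":4,"yaw":0,"claw":-1}]'
python3 -m pendant '[{"dx":0,"dy":-5,"dz":-40,"yaw":0,"claw":-1},{"dx":0,"dy":-25,"dz":-100,"yaw":0,"claw":-1},{"dx":2,"dy":-50,"dz":-160,"yaw":0,"claw":-1},{"dx":2,"dy":-50,"dz":-185,"yaw":0,"claw":-1},{"dx":2,"dy":-50,"dz":-185,"yaw":0,"claw":-1},{"dx":2,"dy":-50,"dz":-185,"yaw":0,"claw":-1}]'
python3 - <<'E'
from h import *
import pickle
d={n:cap(n,n+'4.png') for n in ['scene','top']}
pickle.dump(d,open('c4.pkl','wb'))
cv2.imwrite('pics/v4.png',cv2.resize(d['scene'][0][90:300,130:330],None,fx=2.8,fy=2.8,interpolation=cv2.INTER_CUBIC))
E
```

```text
time_s: 6.42
tcp_pos: [0.5279, 0.1196, 0.1221]
ee_rot: [0.002, 0.0, 1.0, 0.002]
wrist_force: [-5.5, 8.2, 24.9]
finger_gap: 0.007
time_s: 7.18
tcp_pos: [0.5233, 0.0657, 0.3031]
ee_rot: [-0.001, 0.001, 1.0, -0.0]
wrist_force: [-0.0, 0.1, -0.2]
finger_gap: 0.008
```

View pics/v4.png

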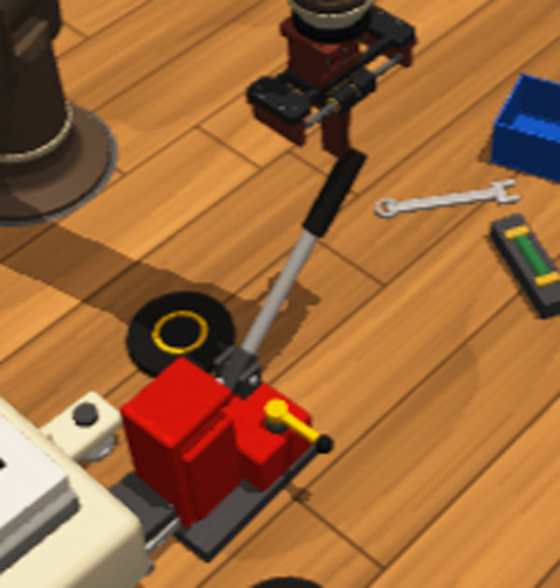

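```bash
python3 -m pendant '[{"dx":0,"dy":0,"dz":25,"yaw":0,"claw":-1},{"dx":0,"dy":12,"dz":47,"yaw":0,"claw":-1},{"dx":0,"dy":25,"dz":70,"yaw":0,"claw":-1},{"dx":0,"dy":43,"dz":115,"yaw":0,"claw":-1},{"dx":0,"dy":50,"dz":161,"yaw":0,"claw":-1},{"dx":0,"dy":50,"dz":185,"yaw":0,"claw":-1},{"dx":0,"dy":50,"dz":186,"yaw":0,"claw":-1},{"dx":0,"dy":50,"dz":186,"yaw":0,"claw":-1}]'
python3 -m pendant '[{"dx":0,"dy":-5,"dz":-40,"yaw":0,"claw":-1},{"dx":0,"dy":-25,"dz":-100,"yaw":0,"claw":-1},{"dx":0,"dy":-50,"dz":-160,"yaw":0,"claw":-1},{"dx":0,"dy":-50,"dz":-186,"yaw":0,"claw":-1},{"dx":0,"dy":-50,"dz":-186,"yaw":0,"claw":-1},{"dx":0,"dy":-50,"dz":-186,"yaw":0,"claw":-1}]'
cat > meas.py <<'E'
from h import *
import pickle,sys
from scipy.optimize import brentq
def head(c):
    hsv=cv2.cvtColor(c[0],cv2.COLOR_BGR2HSV); m=(cv2.inRange(hsv,(0,180,60),(5,255,255))|cv2.inRange(hsv,(175,180,60),(180,255,255)))
    m[:205]=0;m[300:]=0;m[:,:165]=0;m[:,250:]=0
    # topmost edge with subpixel: apex via column profile
    ys,xs=np.nonzero(m); i=ys.argmin(); top=ys.min(); return xs[ys==top].mean(), top
def screw(c):
    g=cv2.cvtColor(c[0],cv2.COLOR_BGR2GRAY); r=g[225:250,148:172]
    w=np.clip(110.-r,0,None); yy,xx=np.mgrid[225:250,148:172]
    # only interior blob
    k,l,st,ce=cv2.connectedComponentsWithStats((r<110).astype(np.uint8))
    i=1+st[1:,4].argmax(); w=w*(cv2.dilate((l==i).astype(np.uint8),np.ones((3,3)))>0)
    return (xx*w).sum()/w.sum(),(yy*w).sum()/w.sum(),st[i]
if __name__=='__main__':
    for f in sys.argv[1:]:
        c=pickle.load(open(f,'rb'))['scene']; print(f,head(c),[np.round(v,2) for v in screw(c)])
    print('px per 10mm at screw',proj(c,(.4224,-.2382,.074))-proj(c,(.4224,-.2382,.064)),'head',proj(c,(.5235,-.166,.185))-proj(c,(.5235,-.166,.175)))
E
python3 - <<'E'
from h import *
import pickle
d={n:cap(n,n+'5.png') for n in ['scene','top']}
pickle.dump(d,open('c5.pkl','wb'))
E
python3 meas.py c0.pkl c2.pkl c3.pkl c4.pkl c5.pkl
```

```text
time_s: 8.28
tcp_pos: [0.5253, 0.1225, 0.122]
ee_rot: [0.003, -0.001, 1.0, 0.004]
wrist_force: [-5.3, 12.9, 31.1]
finger_gap: 0.006
time_s: 9.02
tcp_pos: [0.5224, 0.0662, 0.3028]
ee_rot: [-0.001, 0.0, 1.0, -0.0]
wrist_force: [-0.4, 0.4, -0.2]
finger_gap: 0.008
c0.pkl (np.float64(194.5), np.int64(219)) [np.float64(160.1), np.float64(238.29), array([ 8,  9,  9,  8, 57], dtype=int32)]
c2.pkl (np.float64(194.5), np.int64(219)) [np.float64(160.12), np.float64(238.37), array([ 8,  9,  9,  8, 56], dtype=int32)]
c3.pkl (np.float64(194.0), np.int64(217)) [np.float64(160.12), np.float64(238.38), array([ 8,  9,  9,  8, 56], dtype=int32)]
c4.pkl (np.float64(194.5), np.int64(217)) [np.float64(160.11), np.float64(238.36), array([ 8,  9,  9,  8, 56], dtype=int32)]
c5.pkl (np.float64(194.5), np.int64(217)) [np.float64(159.56), np.float64(237.32), array([ 8,  8,  8,  9, 57], dtype=int32)]
px per 10mm at screw [-0.54802588 -1.90324329] head [-0.39019199 -2.13850467]
```

```bash
python3 -m pendant '[{"dx":0,"dy":0,"dz":25,"yaw":0,"claw":-1},{"dx":0,"dy":12,"dz":47,"yaw":0,"claw":-1},{"dx":0,"dy":25,"dz":70,"yaw":0,"claw":-1},{"dx":0,"dy":43,"dz":115,"yaw":0,"claw":-1},{"dx":0,"dy":50,"dz":161,"yaw":0,"claw":-1},{"dx":0,"dy":50,"dz":185,"yaw":0,"claw":-1},{"dx":0,"dy":50,"dz":187,"yaw":0,"claw":-1},{"dx":0,"dy":50,"dz":187,"yaw":0,"claw":-1}]'
python3 -m pendant '[{"dx":0,"dy":-5,"dz":-40,"yaw":0,"claw":-1},{"dx":0,"dy":-25,"dz":-100,"yaw":0,"claw":-1},{"dx":0,"dy":-50,"dz":-160,"yaw":0,"claw":-1},{"dx":0,"dy":-50,"dz":-187,"yaw":0,"claw":-1},{"dx":0,"dy":-50,"dz":-187,"yaw":0,"claw":-1},{"dx":0,"dy":-50,"dz":-187,"yaw":0,"claw":-1}]'
cat > foot.py <<'E'
from meas import *
from scipy.optimize import least_squares
P0=np.array([.4224,-.2382,.064]); PV=np.array([.4224,-.70,.014])
def P(h):
    a=h/.46; r=P0-PV; return PV+np.array([0,r[1]*np.cos(a)-r[2]*np.sin(a),r[2]*np.cos(a)+r[1]*np.sin(a)])
def h(f,base='c2.pkl'):
    c0=pickle.load(open(base,'rb'))['scene'];c=pickle.load(open(f,'rb'))['scene']
    d=np.array(screw(c)[:2])-np.array(screw(c0)[:2])
    r=least_squares(lambda x:proj(c,P(x[0]/1e3))-proj(c,P0)-d,[5.])
    return d,r.x,r.fun
if __name__=='__main__':
    for f in sys.argv[1:]: print(f,[np.round(v,2) for v in h(f)])
E
python3 - <<'E'
from h import *
import pickle
d={n:cap(n,n+'6.png') for n in ['scene','top']}
pickle.dump(d,open('c6.pkl','wb'))
E
python3 foot.py c4.pkl c5.pkl c6.pkl
```

```text
time_s: 10.12
tcp_pos: [0.5252, 0.1232, 0.1216]
ee_rot: [0.003, -0.002, 1.0, 0.004]
wrist_force: [-7.9, 13.9, 36.6]
finger_gap: 0.004
time_s: 10.88
tcp_pos: [0.5223, 0.0662, 0.3027]
ee_rot: [-0.001, 0.0, 1.0, -0.0]
wrist_force: [-0.5, -0.7, -0.5]
finger_gap: 0.005
c4.pkl [array([-0.01, -0.  ]), array([0.04]), array([ 0., -0.])]
c5.pkl [array([-0.56, -1.05]), array([6.35]), array([ 0.03, -0.01])]
c6.pkl [array([-1.26, -2.35]), array([14.22]), array([ 0.04, -0.02])]
```

The foot is up about 14.2 mm, which does not clear the 14 mm pad. One more full stroke.

```bash
python3 -m pendant '[{"dx":0,"dy":0,"dz":25,"yaw":0,"claw":-1},{"dx":0,"dy":12,"dz":47,"yaw":0,"claw":-1},{"dx":0,"dy":25,"dz":70,"yaw":0,"claw":-1},{"dx":0,"dy":43,"dz":115,"yaw":0,"claw":-1},{"dx":0,"dy":50,"dz":161,"yaw":0,"claw":-1},{"dx":0,"dy":50,"dz":185,"yaw":0,"claw":-1},{"dx":0,"dy":50,"dz":186,"yaw":0,"claw":-1},{"dx":0,"dy":50,"dz":186,"yaw":0,"claw":-1}]'
python3 -m pendant '[{"dx":0,"dy":-5,"dz":-40,"yaw":0,"claw":-1},{"dx":0,"dy":-25,"dz":-100,"yaw":0,"claw":-1},{"dx":0,"dy":-50,"dz":-160,"yaw":0,"claw":-1},{"dx":0,"dy":-50,"dz":-186,"yaw":0,"claw":-1},{"dx":0,"dy":-50,"dz":-186,"yaw":0,"claw":-1},{"dx":0,"dy":-50,"dz":-186,"yaw":0,"claw":-1}]'
python3 - <<'E'
from h import *
import pickle
d={n:cap(n,n+'7.png') for n in ['scene','top']}
pickle.dump(d,open('c7.pkl','wb'))
cv2.imwrite('pics/v7.png',cv2.resize(d['scene'][0][180:300,120:260],None,fx=4,fy=4,interpolation=cv2.INTER_CUBIC))
E
python3 foot.py c7.pkl
```

```text
time_s: 11.98
tcp_pos: [0.5251, 0.1232, 0.122]
ee_rot: [0.003, -0.002, 1.0, 0.004]
wrist_force: [-6.5, 15.6, 30.0]
finger_gap: 0.005
time_s: 12.72
tcp_pos: [0.5223, 0.0662, 0.3027]
ee_rot: [-0.001, 0.0, 1.0, -0.0]
wrist_force: [0.3, 0.3, -1.4]
finger_gap: 0.009
c7.pkl [array([-1.94, -3.87]), array([23.03]), array([-0.12,  0.07])]
```

View pics/v7.png

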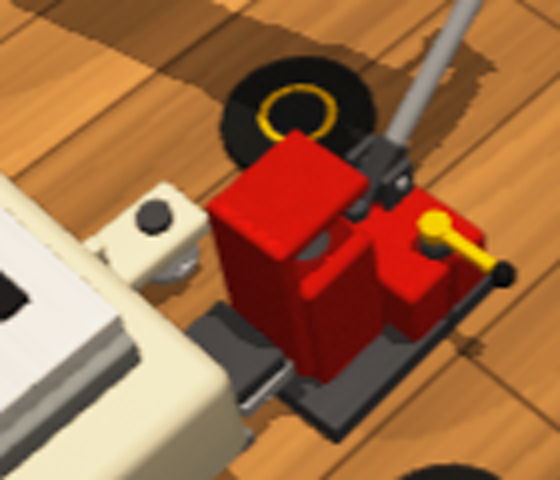

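The foot is now about 23 mm up, so it clears the 14 mm pad by about 9 mm. Next I go behind the pad with the fingers partly open, so that two fingers cradle its rim.

```bash
python3 -m pendant '[{"dx":50,"dy":-10,"dz":0,"yaw":10,"claw":0.59},{"dx":100,"dy":-20,"dz":0,"yaw":20,"claw":0.59},{"dx":153,"dy":-40,"dz":0,"yaw":30,"claw":0.59},{"dx":153,"dy":-51,"dz":0,"yaw":40,"claw":0.59},{"dx":153,"dy":-51,"dz":0,"yaw":50,"claw":0.59},{"dx":153,"dy":-51,"dz":50,"yaw":60,"claw":0.59},{"dx":153,"dy":-51,"dz":100,"yaw":70,"claw":0.59},{"dx":153,"dy":-51,"dz":150,"yaw":80,"claw":0.59},{"dx":153,"dy":-51,"dz":200,"yaw":80,"claw":0.59},{"dx":153,"dy":-51,"dz":240,"yaw":80,"claw":0.59},{"dx":153,"dy":-51,"dz":240,"yaw":80,"claw":0.59},{"dx":153,"dy":-51,"dz":240,"yaw":80,"claw":0.59}]'
python3 - <<'E'
from h import *
import pickle
s=env.get_state();print(s['tcp_pos'],s['joint_pos'])
d={n:cap(n,n+'8.png') for n in ['scene','top']}
pickle.dump(d,open('c8.pkl','wb'))
a=cv2.resize(d['top'][0][170:290,240:390],None,fx=2.6,fy=2.6,interpolation=cv2.INTER_CUBIC)
b=cv2.resize(d['scene'][0][150:270,110:260],None,fx=2.6,fy=2.6,interpolation=cv2.INTER_CUBIC)
cv2.imwrite('pics/v8.png',np.hstack([a,b]))
E
```

```text
time_s: 14.32
tcp_pos: [0.3702, 0.0151, 0.0652]
ee_rot: [-0.0, 0.643, 0.766, -0.0]
wrist_force: [-0.3, 0.0, -0.4]
finger_gap: 0.794
[0.37016863 0.01512046 0.06520709] [-0.2720669   0.22694928  0.11340391  2.34295527 -0.04684225  0.57399473
  0.05115507]
```

View pics/v8.png

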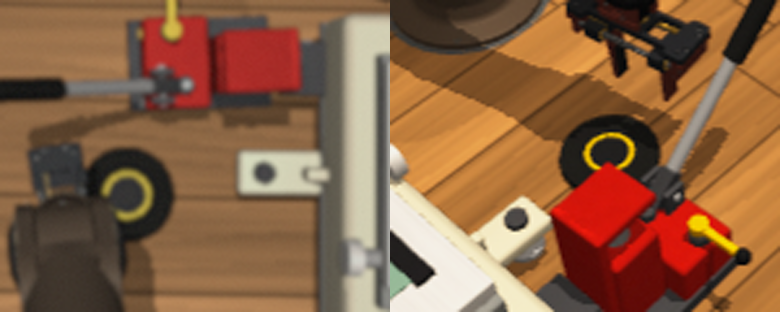

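```bash
python3 -m pendant '[{"dx":0,"dy":0,"dz":40,"yaw":0,"claw":0.59},{"dx":0,"dy":0,"dz":57,"yaw":0,"claw":0.59},{"dx":0,"dy":0,"dz":57,"yaw":0,"claw":0.59},{"dx":-12,"dy":-1,"dz":57,"yaw":0,"claw":0.59},{"dx":-22,"dy":-2,"dz":57,"yaw":0,"claw":0.59},{"dx":-34,"dy":-2.5,"dz":57,"yaw":-1,"claw":0.59},{"dx":-46,"dy":-3,"dz":57,"yaw":-2,"claw":0.59},{"dx":-58,"dy":-3.5,"dz":57,"yaw":-3,"claw":0.59},{"dx":-70,"dy":-4,"dz":57,"yaw":-4,"claw":0.59},{"dx":-82,"dy":-4.5,"dz":57,"yaw":-5,"claw":0.59},{"dx":-94,"dy":-5,"dz":57,"yaw":-6,"claw":0.59},{"dx":-106,"dy":-5.5,"dz":57,"yaw":-7,"claw":0.59},{"dx":-118,"dy":-6,"dz":57,"yaw":-8,"claw":0.59},{"dx":-130,"dy":-6.5,"dz":57,"yaw":-9,"claw":0.59},{"dx":-140,"dy":-7,"dz":57,"yaw":-10,"claw":0.59},{"dx":-140,"dy":-7,"dz":57,"yaw":-10,"claw":0.59}]'
python3 - <<'E'
from h import *
import pickle
s=env.get_state();print(s['tcp_pos'],s['ee_rot'],s['finger_gap'])
d={n:cap(n,n+'9.png') for n in ['scene','top']}
pickle.dump(d,open('c9.pkl','wb'))
a=cv2.resize(d['top'][0][170:290,240:390],None,fx=2.6,fy=2.6,interpolation=cv2.INTER_CUBIC)
b=cv2.resize(d['scene'][0][150:270,110:260],None,fx=2.6,fy=2.6,interpolation=cv2.INTER_CUBIC)
cv2.imwrite('pics/v9.png',np.hstack([a,b]))
E
```

```text
time_s: 16.42
tcp_pos: [0.3875, -0.1252, 0.008]
ee_rot: [0.001, 0.575, 0.818, 0.0]
wrist_force: [0.9, -0.6, -0.6]
finger_gap: 0.794
[ 0.38750165 -0.12523889  0.00800977] [5.63554377e-04 5.74842857e-01 8.18263627e-01 9.30350989e-05] 0.7936236190330874
```

View pics/v9.png

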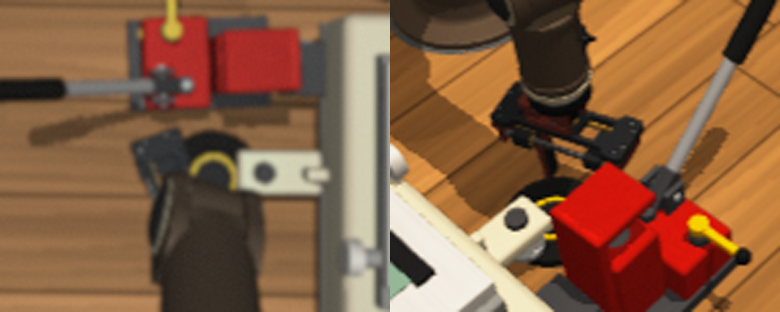

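```bash
cat > ring.py <<'E'
from h import *
import pickle,sys
from scipy.optimize import least_squares
def pts(c,win):
    hsv=cv2.cvtColor(c[0],cv2.COLOR_BGR2HSV); y=cv2.inRange(hsv,(20,110,90),(35,255,255))
    u0,u1,v0,v1=win; vs,us=np.nonzero(y[v0:v1,u0:u1]); 
    return np.array([ray(c,(u+u0,v+v0),.014)[:2] for u,v in zip(us,vs)])
def fit(P,r=None):
    f=(lambda p:np.hypot(*(P-p[:2]).T)-(r or p[2]))
    x0=[*P.mean(0)]+([] if r else [.022])
    s=least_squares(f,x0,loss='soft_l1',f_scale=.002); return s.x,np.abs(s.fun).mean(),len(P)
if __name__=='__main__':
    d=pickle.load(open('c0.pkl','rb'))
    x,_,_=fit(pts(d['top'],(275,302,232,258))); print('c0',x); R=x[2]
    x,_,_=fit(pts(d['scene'],(180,208,198,220))); print('c0s',x)
    d=pickle.load(open('c9.pkl','rb'))
    print('top',fit(pts(d['top'],(308,335,225,250)),R))
E
python3 ring.py
```

```text
c0 [ 0.38511874 -0.070122    0.02917248]
c0s [ 0.38064731 -0.06771961  0.02928987]
top (array([ 0.41017637, -0.18551876]), np.float64(0.0030839389403729688), 102)
```

```bash
python3 - <<'E'
from meas import *
d0=pickle.load(open('c0.pkl','rb'));d9=pickle.load(open('c9.pkl','rb'))
def tscrew(c):
    g=cv2.cvtColor(c[0],cv2.COLOR_BGR2GRAY); u0,v0=334,230; r=g[v0:v0+13,u0:u0+13].astype(float)
    w=np.clip(140-r,0,None); yy,xx=np.mgrid[v0:v0+13,u0:u0+13]; return (xx*w).sum()/w.sum(),(yy*w).sum()/w.sum()
for d in (d0,d9):
    p=tscrew(d['top']); q=screw(d['scene'])[:2]
    z=.062 if d is d0 else .084
    print(np.round(p,2),np.round(ray(d['top'],p,z),4),np.round(q,2),np.round(ray(d['scene'],q,z),4),tri([d['top'],d['scene']],[p,q]))
t=d9['top'][0][215:260,310:370]; cv2.imwrite('pics/tz.png',cv2.resize(t,None,fx=10,fy=10,interpolation=cv2.INTER_NEAREST))
E
```

```text
[339.06 235.54] [ 0.4226 -0.2378  0.062 ] [160.1  238.29] [ 0.4241 -0.2408  0.062 ] (array([ 0.42191494, -0.23905106,  0.05802513]), np.float64(0.0008001795776830643))
[341.21 236.06] [ 0.4225 -0.2406  0.084 ] [152.17 227.38] [ 0.3891 -0.2382  0.084 ] (array([ 0.41812934, -0.24225034,  0.113899  ]), np.float64(0.01388227521608387))
```

View pics/tz.png

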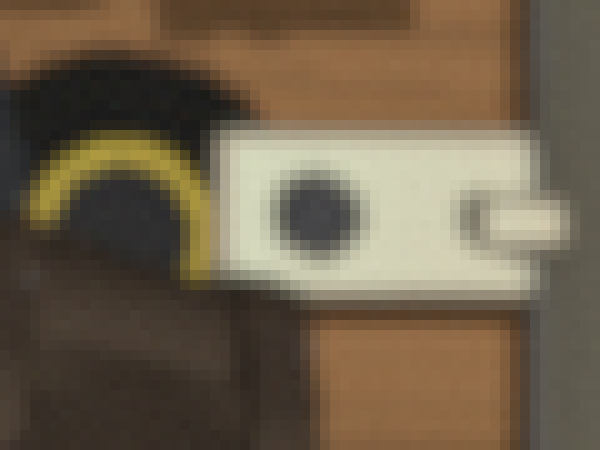

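The pad was cradled: the top ring fit gives (0.4102,-0.1855) and the kinematics give (0.4097,-0.1861), so they agree. The foot axis is at about (0.4228,-0.2397). Final push:

```bash
python3 -m pendant '[{"dx":-8,"dy":-2,"dz":0,"yaw":-1,"claw":0.59},{"dx":-17,"dy":-4,"dz":0,"yaw":-2,"claw":0.59},{"dx":-26,"dy":-6,"dz":0,"yaw":-3,"claw":0.59},{"dx":-34,"dy":-7.5,"dz":0,"yaw":-4,"claw":0.59},{"dx":-42,"dy":-9,"dz":0,"yaw":-5,"claw":0.59},{"dx":-48,"dy":-10.3,"dz":0,"yaw":-5,"claw":0.59},{"dx":-52,"dy":-11.1,"dz":0,"yaw":-5,"claw":0.59},{"dx":-55,"dy":-11.7,"dz":0,"yaw":-5,"claw":0.59},{"dx":-55,"dy":-11.7,"dz":0,"yaw":-5,"claw":0.59},{"dx":-55,"dy":-11.7,"dz":0,"yaw":-5,"claw":0.59}]'
python3 - <<'E'
from h import *
import pickle
s=env.get_state();q=s['ee_rot'];a=2*np.arctan2(q[2],q[1]);n=np.array([np.cos(a),np.sin(a)])
print(s['tcp_pos'],np.degrees(a),s['finger_gap'],'pad kin',np.array(s['tcp_pos'])[:2]-.0648*n)
d={n:cap(n,n+'10.png') for n in ['scene','top']}
pickle.dump(d,open('c10.pkl','wb'))
a=cv2.resize(d['top'][0][190:280,290:390],None,fx=3.9,fy=3.9,interpolation=cv2.INTER_CUBIC)
b=cv2.resize(d['scene'][0][180:270,110:210],None,fx=3.9,fy=3.9,interpolation=cv2.INTER_CUBIC)
cv2.imwrite('pics/v10.png',np.hstack([a,b]))
E
```

```text
time_s: 17.77
tcp_pos: [0.3951, -0.1799, 0.0077]
ee_rot: [0.0, 0.538, 0.843, -0.0]
wrist_force: [-1.2, -0.1, -0.1]
finger_gap: 0.796
[ 0.39511398 -0.17994155  0.00766761] 114.91803552302424 0.7964051770922603 pad kin [ 0.4224156  -0.23870941]
```

View pics/v10.png

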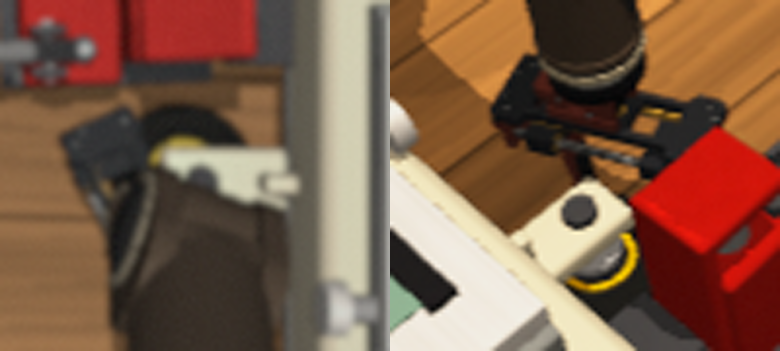

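```bash
python3 -m pendant '[{"dx":20,"dy":0,"dz":0,"yaw":0,"claw":0.59},{"dx":45,"dy":0,"dz":0,"yaw":0,"claw":0.59},{"dx":65,"dy":0,"dz":0,"yaw":0,"claw":0.59},{"dx":65,"dy":0,"dz":-50,"yaw":0,"claw":-1},{"dx":65,"dy":0,"dz":-110,"yaw":0,"claw":-1},{"dx":65,"dy":0,"dz":-170,"yaw":0,"claw":-1},{"dx":65,"dy":0,"dz":-230,"yaw":0,"claw":-1},{"dx":65,"dy":0,"dz":-290,"yaw":0,"claw":-1},{"dx":65,"dy":0,"dz":-310,"yaw":0,"claw":-1},{"dx":40,"dy":50,"dz":-310,"yaw":-10,"claw":-1},{"dx":10,"dy":100,"dz":-310,"yaw":-20,"claw":-1},{"dx":-20,"dy":150,"dz":-310,"yaw":-30,"claw":-1},{"dx":-50,"dy":200,"dz":-310,"yaw":-40,"claw":-1},{"dx":-76,"dy":246,"dz":-310,"yaw":-50,"claw":-1},{"dx":-76,"dy":246,"dz":-310,"yaw":-60,"claw":-1},{"dx":-76,"dy":246,"dz":-310,"yaw":-65,"claw":-1},{"dx":-76,"dy":246,"dz":-310,"yaw":-65,"claw":-1},{"dx":-76,"dy":246,"dz":-310,"yaw":-65,"claw":-1}]'
python3 - <<'E'
from h import *
import pickle
d={n:cap(n,n+'11.png') for n in ['scene','top','wrist']}
pickle.dump(d,open('c11.pkl','wb'))
a=cv2.resize(d['top'][0][190:280,290:390],None,fx=3.9,fy=3.9,interpolation=cv2.INTER_CUBIC)
b=cv2.resize(d['scene'][0][180:270,110:210],None,fx=3.9,fy=3.9,interpolation=cv2.INTER_CUBIC)
cv2.imwrite('pics/v11.png',np.hstack([a,b]))
E
```

```text
time_s: 20.12
tcp_pos: [0.6498, -0.1442, 0.3176]
ee_rot: [-0.0, 0.001, 1.0, 0.0]
wrist_force: [-0.8, 0.5, -0.4]
finger_gap: 0.006
```

View pics/v11.png

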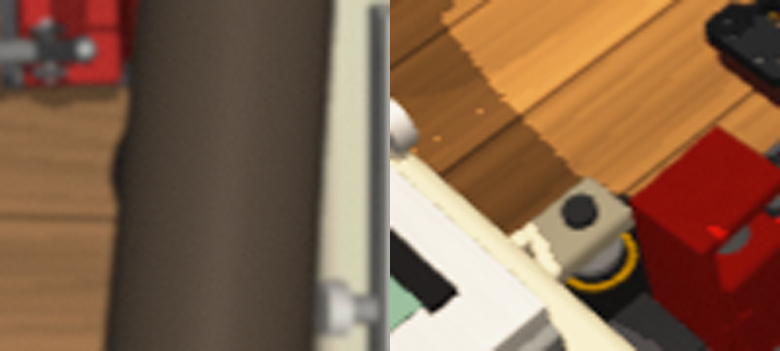

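View pics/scene11.png

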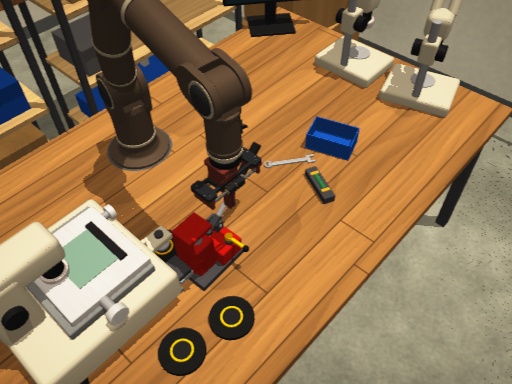

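```bash
python3 - <<'E'
from ring import *
d=pickle.load(open('c11.pkl','rb'))
print('scene',fit(pts(d['scene'],(150,180,235,258)),.0292))
b=cv2.resize(d['scene'][0][215:270,135:195],None,fx=10,fy=10,interpolation=cv2.INTER_CUBIC)
def mk(X,col):
    u=proj(d['scene'],X); cv2.circle(b,(int((u[0]-135+.5)*10),int((u[1]-215+.5)*10)),3,col,-1)
for a in np.linspace(0,2*np.pi,60):
    mk((.4225+.029*np.cos(a),-.239+.029*np.sin(a),.014),(255,0,255))
    mk((.4225+.025*np.cos(a),-.239+.025*np.sin(a),.023),(255,255,0))
cv2.imwrite('pics/v11b.png',b)
E
```

```text
scene (array([ 0.41916776, -0.23671326]), np.float64(0.0017769370732286598), 57)
```

View pics/v11b.png

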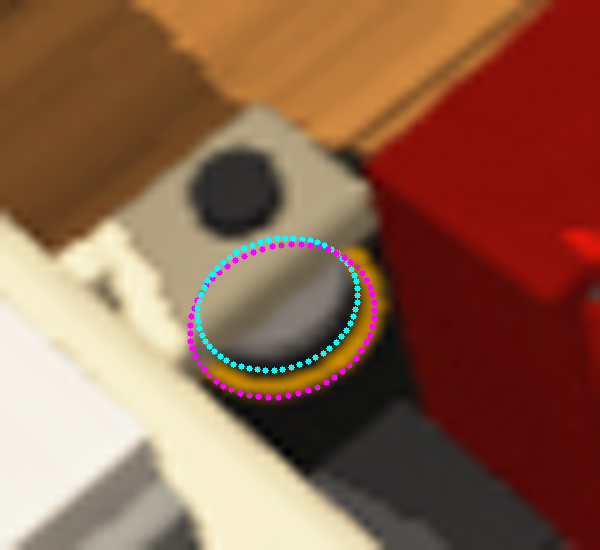

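The ring overlay matches to about a pixel and the foot disc sits inside it, so the pad is central. Now I open the valve from its -y side.

```bash
python3 -m pendant '[{"dx":0,"dy":-5,"dz":60,"yaw":0,"claw":-1},{"dx":0,"dy":-5,"dz":120,"yaw":0,"claw":-1},{"dx":0,"dy":-5,"dz":180,"yaw":0,"claw":-1},{"dx":0,"dy":-5,"dz":223,"yaw":0,"claw":-1},{"dx":0,"dy":-5,"dz":223,"yaw":0,"claw":-1},{"dx":0,"dy":5,"dz":223,"yaw":0,"claw":-1},{"dx":0,"dy":15,"dz":223,"yaw":0,"claw":-1},{"dx":0,"dy":25,"dz":223,"yaw":0,"claw":-1},{"dx":0,"dy":35,"dz":223,"yaw":0,"claw":-1},{"dx":0,"dy":45,"dz":223,"yaw":0,"claw":-1},{"dx":0,"dy":55,"dz":223,"yaw":0,"claw":-1},{"dx":0,"dy":60,"dz":223,"yaw":0,"claw":-1},{"dx":0,"dy":60,"dz":223,"yaw":0,"claw":-1}]'
python3 - <<'E'
from h import *
import pickle
d={n:cap(n,n+'12.png') for n in ['scene','top']}
pickle.dump(d,open('c12.pkl','wb'))
cv2.imwrite('pics/v12.png',cv2.resize(d['scene'][0][170:290,130:270],None,fx=4,fy=4,interpolation=cv2.INTER_CUBIC))
E
python3 foot.py c12.pkl
```

```text
time_s: 21.9
tcp_pos: [0.6512, -0.0853, 0.0963]
ee_rot: [0.001, 0.001, 1.0, -0.001]
wrist_force: [1.4, -3.9, 1.4]
finger_gap: 0.004
c12.pkl [array([  1.22, -10.47]), array([42.02]), array([-5.23,  3.66])]
```

View pics/v12.png

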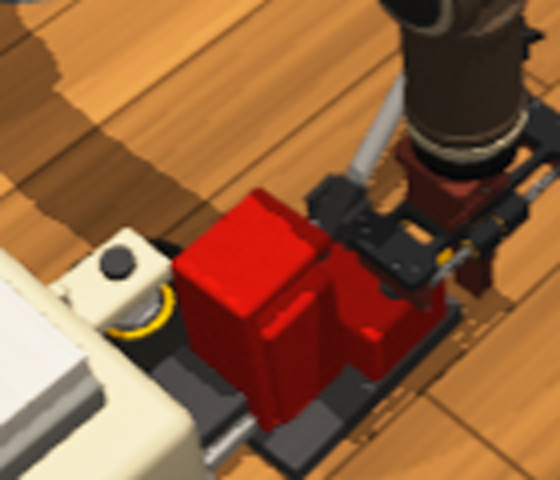

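The jack is sinking. I back off and lift away.

```bash
python3 -m pendant '[{"dx":0,"dy":-10,"dz":0,"yaw":0,"claw":-1},{"dx":0,"dy":-10,"dz":-60,"yaw":0,"claw":-1},{"dx":0,"dy":-10,"dz":-120,"yaw":0,"claw":-1},{"dx":0,"dy":-10,"dz":-180,"yaw":0,"claw":-1},{"dx":0,"dy":-10,"dz":-240,"yaw":0,"claw":-1},{"dx":-40,"dy":40,"dz":-240,"yaw":0,"claw":-1},{"dx":-60,"dy":100,"dz":-240,"yaw":0,"claw":-1},{"dx":-60,"dy":160,"dz":-240,"yaw":0,"claw":-1},{"dx":-60,"dy":220,"dz":-240,"yaw":0,"claw":-1},{"dx":-60,"dy":280,"dz":-240,"yaw":0,"claw":-1},{"dx":-60,"dy":340,"dz":-240,"yaw":0,"claw":-1},{"dx":-60,"dy":380,"dz":-240,"yaw":0,"claw":-1},{"dx":-60,"dy":380,"dz":-240,"yaw":0,"claw":-1},{"dx":-60,"dy":380,"dz":-240,"yaw":0,"claw":-1}]'
python3 - <<'E'
from ring import *
d={n:cap(n,n+'13.png') for n in ['scene','top']}
pickle.dump(d,open('c13.pkl','wb'))
a=cv2.resize(d['top'][0][150:270,270:390],None,fx=3.3,fy=3.3,interpolation=cv2.INTER_CUBIC)
b=cv2.resize(d['scene'][0][170:290,130:250],None,fx=3.3,fy=3.3,interpolation=cv2.INTER_CUBIC)
cv2.imwrite('pics/v13.png',np.hstack([a,b]))
print('scene ring',fit(pts(d['scene'],(150,180,235,262)),.0292))
import meas
print(meas.head(d['scene']))
E
python3 foot.py c13.pkl
```

```text
time_s: 23.75
tcp_pos: [0.7107, 0.294, 0.3341]
ee_rot: [-0.001, 0.001, 1.0, -0.0]
wrist_force: [-0.4, 0.5, -0.3]
finger_gap: 0.005
scene ring (array([ 0.4192646 , -0.23682322]), np.float64(0.002320642634716732), 62)
(np.float64(194.5), np.int64(219))
c13.pkl [array([-1.26, -2.34]), array([14.2]), array([ 0.03, -0.02])]
```

View pics/v13.png

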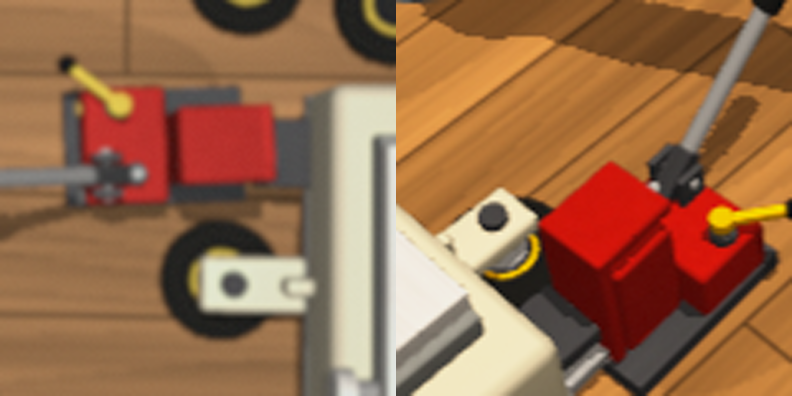

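Foot height reads 14.2 mm and the claw is back at its starting pixel row 219. One more independent check of centring, from the pad outline in the top view.

```bash
python3 - <<'E'
from ring import *
d=pickle.load(open('c13.pkl','rb'));c=d['top']
g=cv2.cvtColor(c[0],cv2.COLOR_BGR2GRAY)
m=(g<52).astype(np.uint8); m[:215]=0;m[256:]=0;m[:,:315]=0;m[:,356:]=0
k,l,st,ce=cv2.connectedComponentsWithStats(m); 
m=(l==1+st[1:,4].argmax()).astype(np.uint8); m[:,349:]=0
cs,_=cv2.findContours(m,cv2.RETR_EXTERNAL,cv2.CHAIN_APPROX_NONE); P=np.vstack([q[:,0] for q in cs])
W=np.array([ray(c,p,.014)[:2] for p in P])
print(fit(W,.0645)); print('ring',fit(pts(c,(322,340,222,250)),.0292))
r=c[0][228:246,330:350]; gg=cv2.cvtColor(r,cv2.COLOR_BGR2GRAY).astype(float); 
kk,ll,ss,cc=cv2.connectedComponentsWithStats((gg<120).astype(np.uint8)); print(ss[1:].tolist(),[np.round(ray(c,q+np.array([330,228]),.075),4) for q in cc[1:]])
b=cv2.resize(c[0][205:265,305:365],None,fx=9,fy=9,interpolation=cv2.INTER_CUBIC)
for a in np.linspace(0,2*np.pi,90):
    u=proj(c,(.4225+.065*np.cos(a),-.239+.065*np.sin(a),.014)); cv2.circle(b,(int((u[0]-305+.5)*9),int((u[1]-205+.5)*9)),2,(255,0,255),-1)
cv2.imwrite('pics/v13b.png',b)
E
```

```text
(array([ 0.42441898, -0.2439922 ]), np.float64(0.01132394257310108), 131)
ring (array([ 0.42519607, -0.23661596]), np.float64(0.0020548987476769988), 40)
[[0, 0, 1, 1, 1], [8, 5, 6, 7, 33], [0, 13, 20, 5, 30]] [array([ 0.4482, -0.2047,  0.075 ]), array([ 0.4227, -0.2399,  0.075 ]), array([ 0.3935, -0.2286,  0.075 ])]
```

View pics/v13b.png

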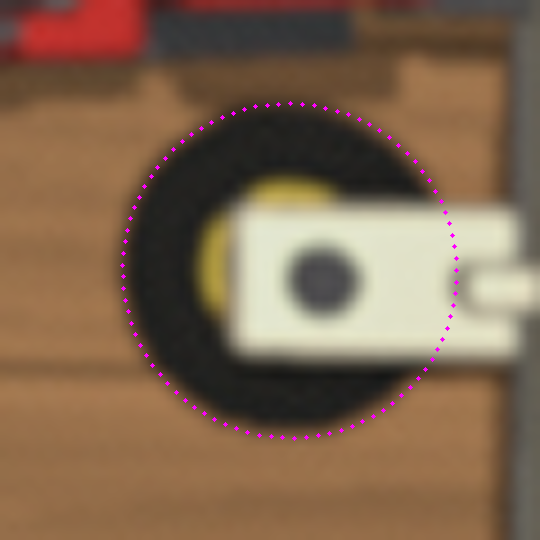

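View pics/scene13.png

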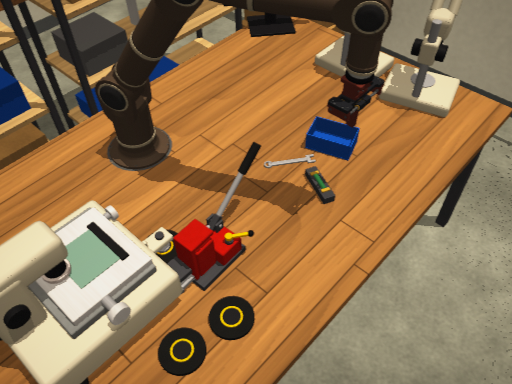

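The magenta circle, drawn at (0.4225,-0.239), follows the pad's outline. The screw axis is at (0.4227,-0.2399), so the two agree to about 1 mm. The valve is open at about 0.88 rad, the claw is down, the arm is clear, and the spanner, level and bin are undisturbed. Handing in.

```bash
python3 -c "
from workcell import env
print(env.finish_job())"
```

```text
the job is handed in; nothing more can be done
None
```

The microscope's front foot now stands on the loose pad and the jack is fully down; I handed the job in at about 24 s.

**What I did**
- I closed the release valve to its stop.
- I pumped four full strokes, pressing to the lower stop each time and letting the lever return fully. Three strokes left the foot at only 14.2 mm, so a fourth was needed, and it brought the foot to about 23 mm.
- I pushed the leftmost pad under the foot with two fingers on its rim.
- I opened the valve to about 0.88 rad, let the jack sink, and moved the arm away.

**Last checks**
- **Foot height:** it measures 14.2 mm, which is the pad's thickness.
- **Jack:** the claw is back at its starting height in the image.
- **Centring:** the pad is within about 1 mm of the foot's axis by arm position, and a circle drawn there follows the pad's outline in the top view.
- **Other objects:** the spanner, spirit level and bin look untouched.

**Checks that disagreed or failed**
- Ring fits on the part-hidden yellow ring were 3 to 4 mm off. The scene view put it to one side and the top view to the other, so I relied on the arm position and the outline.
- An automatic fit of the pad's outline failed, with an 11 mm residual.
- Two automatic readings of the screw's position, which I use for the foot height, were wrong while the arm or its shadow was in view, and I ignored them.

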